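Seat the matching wheel-head hub on the keyed test shaft

TASK

Of the three aluminium wheel-head hubs on the bench, find the one whose keyways line up with the keys of the upright test shaft, and put it on the shaft, flange down and fully home on the stand's seat. Let go of it, and leave the other two hubs standing where they are.

Things in the scene. Friction and masses are not known exactly. Their poses are not given: they have to be found in the camera images.
- stand: Test stand fixed to the bench: dark steel plate 120 x 120 x 18 mm with corner screws (to 24 mm), a round seat 68 mm wide on it (top 30 mm above the bench) and an upright shaft of diameter 20 mm. Two keys 8 mm wide stand out to 21 mm from its axis, towards the stand's +x and +y (a quarter turn apart), from the seat to 66 mm above the bench. Origin: shaft axis at bench level, z up.
- nose (a point): Tip of the shaft's conical nose, on its axis, 86 mm above the bench; the cone begins at 72 mm, the keys' tops are tapered. A matching hub goes down over nose and keys with 4 mm of play all round until its flange lies on the seat (hub origin 30 mm above the stand's); the nose then stands 10 mm out of it. A wrong or wrongly turned hub stays up on the keys.
- hub_a: Loose aluminium hub, 46 mm high, 0.25 to 0.5 kg: round flange 92 mm wide, 10 mm thick, below a square boss 58 mm across flats (sides along the hub's x, y); 28 mm bore right through, with two keyways opposite each other: towards the hub's +x and -x. Keyway: slot in the bore wall, 16 mm wide, to 25 mm from the axis, full height. Origin: on the axis at the flange's underside, z up.
- hub_b: Loose aluminium hub, 46 mm high, 0.25 to 0.5 kg: round flange 92 mm wide, 10 mm thick, below a square boss 58 mm across flats (sides along the hub's x, y); 28 mm bore right through, with two keyways a quarter turn apart: towards the hub's +x and +y. Keyway: slot in the bore wall, 16 mm wide, to 25 mm from the axis, full height. Origin: on the axis at the flange's underside, z up.
- hub_c: Loose aluminium hub, 46 mm high, 0.25 to 0.5 kg: round flange 92 mm wide, 10 mm thick, below a square boss 58 mm across flats (sides along the hub's x, y); 28 mm bore right through, with a single keyway, towards the hub's +x. Keyway: slot in the bore wall, 16 mm wide, to 25 mm from the axis, full height. Origin: on the axis at the flange's underside, z up.

How it is judged:
By the outcome, as a careful person would: the job done as asked, in the order asked, and still so for the second after the job is handed in, with the robot touching nothing.
It also fails if it takes over 38 s, if anything falls off the work surface, if the arm or the gripper's body presses on something with over 40 N, if the wrist force passes 120 N, or if a joint passes its speed limit or range.

ROBOT

A 6-joint arm with a two-finger parallel gripper is mounted at the origin on the work surface; the furniture and walls round the work are solid. World frame = base frame: x ahead of the robot, y to its left, z up, the work surface at z = 0. Lengths are in m, angles in rad, forces in N, time in s.
With the tool pointing down it reaches from about 0.35 to 0.975 m from the base axis. Payload 4.9 kg.
Tool frame: the origin (TCP) lies between the finger pads; the fingertips stand 19 mm ahead of it and the grasp point (between the pads) is the TCP; z points along the fingers, y is the line along which they close (so a half turn about z gives the same grasp; the last joint's range is limited). The gripper opens to 85 mm and grips with 20 to 120 N. Pads are 22 mm wide; open, the fingers measure 114 mm over their backs; the gripper's body (76 mm by 85 mm) begins 54 mm behind the grasp point. The pads swing forward as they close: fully open they stand 13 mm farther back than shut.
Start: joints at [1.089, 0.053, 1.613, -0, 1.476, -0.119], TCP at [0.222, 0.584, 0.25] pointing down, gripper open.
Joint ranges: [-3.01, 3.01], [-1.01, 2.22], [0.06, 2.58], [-1.02, 4.17], [0.09, 2.62], [-3.14, 3.14]. Speed limits (rad/s): [2.57, 2.57, 3.14, 3.14, 3.14, 3.14].

INTERFACE

Orientations are given as a rotation vector (axis times angle).
In Python, from station import ctrl gives the robot as it stands. The module is installed in compiled form; this text tells all that it offers.
- The arm moves only by the tool servo_tool, never from a script. Its argument "increments" is a list that holds one entry, the list of rows, each a list of 5 numbers: the finger opening in cm, from 0 to 8.54, then the shift along the tool's x, y, z in cm, then the turn about the tool's z in degrees. A call has 1 to 5 rows; each row is the pose to reach, as a shift and turn from the pose commanded when the call began, along the tool's axes at that moment; what a row does not reach only later rows make up. A row lasts 1/10 s, in which the tool goes at most 50 mm and 8.59 degrees, less where a joint would pass 70% of its speed; a pose out of reach is approached as far as the arm can. A call with a gripper value outside its range is refused whole. The fingers move at their own pace and stop on an object; "newtons" is the grip in N (left out, the last holds). Time passes only in rows, so rows that repeat a pose let the fingers close. It gives the time, the measured TCP pose, the force, the opening and the grip force at its end, in the units of the state.
- ctrl.get_obs(): the state, without advancing time (a new reading comes with each control period).
- ctrl.get_image(name): name is "side" or "top"; returns a dict with "img" (480x640x3 uint8, red, green, blue), "fx", "fy", "cx", "cy" (pixels), "rvec" (rotation vector, rad) and "tvec" (3), from world to camera coordinates, as OpenCV has them. Camera axes: x right, y down, z forward; pixel columns grow to the right and rows downward; lengths in m; the calibration is good to about 2 mm. A picture is of the moment at which its call begins. There is no depth.
- ctrl.finish_job(): hands the job in; it is judged then, once.
The state is a dict: "t": time; "q": joint angles; "dq": joint speeds; "effort": joint torques, N m; "tool_pos": TCP position; "tool_rot": TCP orientation; "contact_force": force on the tool from outside, world axes, zero at the start; "wrist_torque": the same for the moment, N m; "opening": finger opening in m; "grip_force": force on a finger pad.
Only numpy, scipy, OpenCV 4.12 (cv2) and the standard library are available. Lean on these libraries where they do the work, as an engineer would, in place of code of your own. Each camera call takes 0.05 s, during which the arm holds its last target. There are 200 camera calls.

## Working session

There is one attempt and no reset: what is moved stays moved. The work goes in short steps, Python scripts to look and compute and a tool call to move; the robot and the scene stay as the last step left them, time stands still between calls to the robot, and variables do not carry over. Pictures are saved under pics/ and viewed, at most 10 in all, crops included, and the job is handed in when it is done.

Besides the shell and the picture viewer there is one more tool, called after "Request:" as name(argument=value, ...) on one line, values as JSON. servo_tool: Moves the arm, as the interface text tells. Its arguments: {"type":"object","properties":{"increments":{"type":"array"},"newtons":{"type":"number"}},"required":["increments"]}

```bash
mkdir -p pics
python3 - <<'E'
from station import ctrl
import cv2,numpy as np
o=ctrl.get_obs();print({k:np.round(v,3) for k,v in o.items()})
for n in("top","side"):
    d=ctrl.get_image(n);cv2.imwrite(f"pics/{n}0.png",d["img"][:,:,::-1])
    R=cv2.Rodrigues(np.array(d["rvec"]))[0];print(n,d["fx"],d["fy"],d["cx"],d["cy"],-R.T@np.array(d["tvec"]).ravel(),R.round(3).tolist())
E
```

```text
{'t': np.float64(0.0), 'q': array([ 1.089,  0.053,  1.614, -0.   ,  1.476, -0.119]), 'dq': array([-0.002,  0.001,  0.001, -0.001,  0.001, -0.001]), 'effort': array([-2.0000e-03, -3.9368e+01, -3.7018e+01, -0.0000e+00,  7.0000e-03,
        0.0000e+00]), 'tool_pos': array([0.222, 0.584, 0.249]), 'tool_rot': array([-5.670e-01, -3.089e+00,  3.000e-03]), 'contact_force': array([ 0.252,  0.645, -0.523]), 'wrist_torque': array([-0.024, -0.028,  0.014]), 'grip_force': np.float64(0.0), 'opening': np.float64(0.085)}
top 485.6190384756851 485.6190384756851 318.62304238247265 251.20022668671155 [0.43487584 0.01669596 0.94141128] [[-0.03, -0.999, 0.017], [-0.991, 0.028, -0.13], [0.129, -0.02, -0.991]]
side 604.0267340388409 604.0267340388409 317.37492111818136 247.44716410835812 [ 0.58494724 -0.70982947  0.70333288] [[0.999, 0.031, -0.008], [0.014, -0.649, -0.761], [-0.029, 0.76, -0.649]]
```

View pics/top0.png

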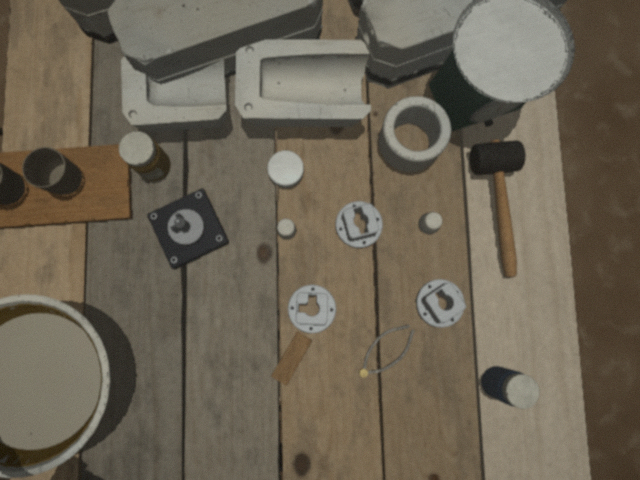

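View pics/side0.png

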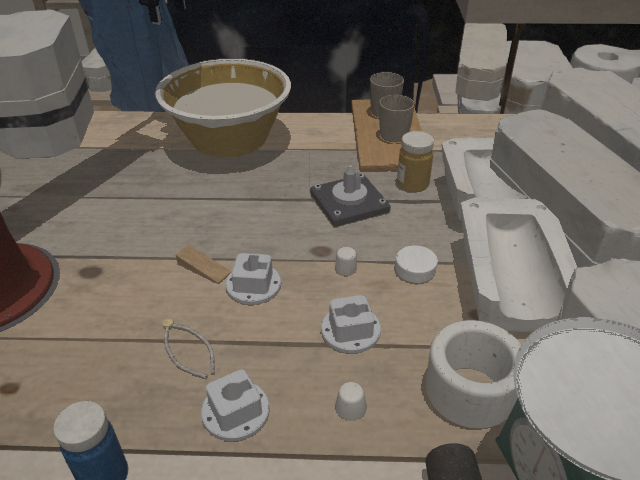

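The top view shows the stand at about (187,228) and the hubs at about (312,308), (360,224) and (441,303). I'll make metric rectified crops of the hub tops (z=46 mm) and of the stand at key-top height.

```bash
cat > h.py <<'E'
import cv2,numpy as np
from station import ctrl
def cam(n):
    d=ctrl.get_image(n);K=np.array([[d["fx"],0,d["cx"]],[0,d["fy"],d["cy"]],[0,0,1]])
    return d["img"][:,:,::-1].copy(),K,np.array(d["rvec"],float).ravel(),np.array(d["tvec"],float).ravel()
def back(K,r,t,uv,z):
    R=cv2.Rodrigues(r)[0];c=-R.T@t;v=R.T@np.linalg.inv(K)@np.array([uv[0],uv[1],1.]);return c+v*(z-c[2])/v[2]
def rect(img,K,r,t,c,z,half=.06,px=380):
    # x right, y up world axes
    w=np.array([[c[0]-half,c[1]+half,z],[c[0]+half,c[1]+half,z],[c[0]+half,c[1]-half,z],[c[0]-half,c[1]-half,z]])
    p=cv2.projectPoints(w,r,t,K,None)[0].reshape(-1,2).astype(np.float32)
    M=cv2.getPerspectiveTransform(p,np.float32([[0,0],[px,0],[px,px],[0,px]]))
    o=cv2.warpPerspective(img,M,(px,px),flags=cv2.INTER_CUBIC)
    for k in range(1,6): # 20 mm ticks
        a=int(px*k/6);cv2.line(o,(a,0),(a,6),(0,0,255),1);cv2.line(o,(0,a),(6,a),(0,0,255),1)
    return o
E
python3 - <<'E'
from h import *
C=cam("top");T=[]
for uv,z in(((312,308),.046),((360,224),.046),((441,303),.046),((187,228),.03)):
    p=back(*C[1:],uv,z);print(p.round(4));T.append(rect(*C,p,z,px=300))
cv2.imwrite("pics/r0.png",np.vstack([np.hstack(T[:2]),np.hstack(T[2:])]))
E
```

```text
[0.447  0.0136 0.046 ]
[ 0.6007 -0.0809  0.046 ]
[ 0.449  -0.2241  0.046 ]
[0.6049 0.2461 0.03  ]
```

View pics/r0.png

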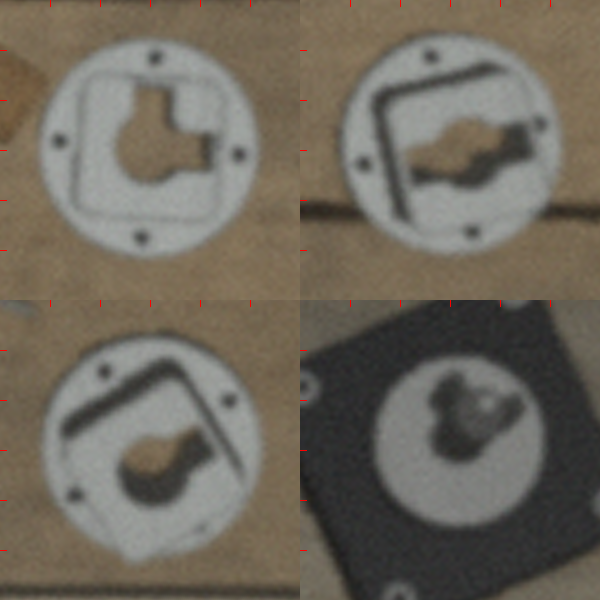

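Top-left in the crop, (312,308) in the top view, is hub_b: its keyways point up and right, a quarter turn apart, with yaw about −4°. The stand's keys point to roughly 23° and 113°. Next I'll measure both more precisely.

```bash
cat > m.py <<'E'
from h import *
def blobs(img,lo,hi,dark):
    g=cv2.GaussianBlur(cv2.cvtColor(img,cv2.COLOR_BGR2GRAY),(0,0),1)
    p=cv2.SimpleBlobDetector_Params();p.filterByArea=True;p.minArea=lo;p.maxArea=hi;p.filterByColor=True;p.blobColor=0 if dark else 255
    p.filterByConvexity=False;p.filterByInertia=False;p.filterByCircularity=True;p.minCircularity=.6;p.minThreshold=20;p.maxThreshold=235;p.thresholdStep=5
    return np.array([k.pt for k in cv2.SimpleBlobDetector_create(p).detect(g)])
def wpos(pts,c,half=.06,px=600):
    return np.c_[c[0]-half+pts[:,0]*2*half/px,c[1]+half-pts[:,1]*2*half/px]
E
python3 - <<'E'
from m import *
C=cam("top")
for name,c,z,lo,hi,dk,h in(("hubholes",(.447,.0136),.01,150,1500,True,.06),("seat",(.609,.2497),.03,30000,120000,False,.06),("screws",(.609,.2497),.024,80,2500,False,.08)):
    I=rect(*C,c,z,half=h,px=600);b=blobs(I,lo,hi,dk)
    if len(b):
        w=wpos(b,c,h);print(name,w.round(4).tolist(),"r",np.linalg.norm(w-np.array(c),axis=1).round(4),"mean",w.mean(0).round(4))
c=(.447,.0136);I=rect(*C,c,0.01,px=600)
g=cv2.cvtColor(I,cv2.COLOR_BGR2GRAY);hsv=cv2.cvtColor(I,cv2.COLOR_BGR2HSV)
m=(hsv[:,:,1]<45).astype(np.uint8)*255
m=cv2.morphologyEx(m,cv2.MORPH_OPEN,np.ones((9,9)))
k=max(cv2.findContours(m,cv2.RETR_EXTERNAL,cv2.CHAIN_APPROX_NONE)[0],key=cv2.contourArea);e=cv2.minEnclosingCircle(k)
print("flange",wpos(np.array([e[0]]),c),e[1]*.2e-3)
c=(.609,.2497);I=rect(*C,c,0.03,px=600);g=cv2.GaussianBlur(cv2.cvtColor(I,cv2.COLOR_BGR2GRAY),(0,0),2)
k=max(cv2.findContours((g>90).astype(np.uint8)[100:500,100:500].copy(),cv2.RETR_EXTERNAL,cv2.CHAIN_APPROX_NONE)[0],key=cv2.contourArea);e=cv2.minEnclosingCircle(k)
print("seat",wpos(np.array([e[0]])+100,c),e[1]*.2e-3)
I2=rect(*C,c,0.024,half=.09,px=400)
S=cam("side");J=[rect(*S,c,0.024,half=.09,px=400)]
cv2.imwrite("pics/r1.png",np.hstack([I2]+J))
E
```

```text
hubholes [[0.4438, -0.0229], [0.4843, 0.0117], [0.4098, 0.0173], [0.4495, 0.052]] r [0.0367 0.0374 0.0374 0.0385] mean [0.4468 0.0145]
screws [[0.621, 0.2667]] r [0.0208] mean [0.621  0.2667]
flange [[0.44683263 0.01443427]] 0.0470132080078125
seat [[0.60858823 0.24993805]] 0.03401837463378907
```

View pics/r1.png

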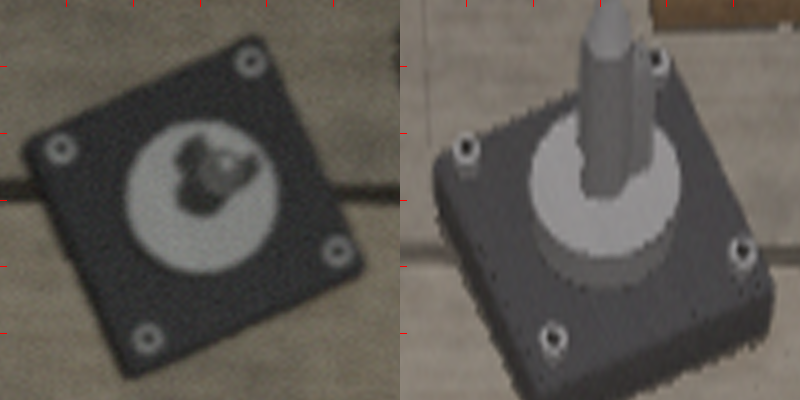

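Screws in the top crop at (250,62), (60,149), (148,339) and (337,250) give a stand yaw of about 24.9° and a centre near (0.609, 0.250). The hub is at (0.447, 0.0144) with yaw −4.3°. Now I'll work out the move.

```bash
cat > mv.py <<'E'
import sys,numpy as np
from scipy.spatial.transform import Rotation as Ro
from station import ctrl
x,y,z,a=map(float,sys.argv[1:])  # target tcp, tool-y angle deg
o=ctrl.get_obs();R=Ro.from_rotvec(o["tool_rot"]).as_matrix()
print("t",o["t"],"pos",o["tool_pos"].round(4),"tilt",R[:,2].round(3),"q",o["q"].round(2),"F",o["contact_force"].round(1))
c=np.degrees(np.arctan2(R[1,1],R[0,1]));turn=-((a-c+90)%180-90)
print("yang",c.round(2),"shift cm",(R.T@(np.array([x,y,z])-o["tool_pos"])*100).round(2),"turn",turn.round(2))
E
python3 mv.py .4468 .0144 .15 85.7
```

```text
t 0.25 pos [0.2217 0.5841 0.2497] tilt [-0.    -0.001 -1.   ] q [ 1.09  0.05  1.61  0.    1.48 -0.12] F [-0.2 -0.1  0.1]
yang 69.21 shift cm [-41.27 -45.26  10.01] turn -16.49
```

Request:
servo_tool(increments=[[[8.54, -3.3, -3.6, 0, 0], [8.54, -6.6, -7.2, 0, 0], [8.54, -9.9, -10.8, 0, 0], [8.54, -13.2, -14.4, 0, 0], [8.54, -16.5, -18, 0, 0]]])

```text
t: 0.75
tool_pos: [0.3124, 0.3557, 0.2502]
tool_rot: [0.566, 3.09, 0.0]
contact_force: [0.8, -1.6, -0.1]
opening: 0.0851
grip_force: 0.0
```

Request:
servo_tool(increments=[[[8.54, -3.3, -3.6, 0, 0], [8.54, -6.6, -7.2, 0, 0], [8.54, -9.9, -10.8, 0, 0], [8.54, -13.2, -14.4, 0, 0], [8.54, -16.5, -18, 0, 0]]])

```text
t: 1.25
tool_pos: [0.4028, 0.1288, 0.2505]
tool_rot: [0.566, 3.089, 0.001]
contact_force: [1.9, -0.0, 0.3]
opening: 0.0855
grip_force: 0.0
```

Request:
servo_tool(increments=[[[8.54, -3.3, -3.6, 1, -6], [8.54, -6.6, -7.2, 3, -12], [8.54, -8.27, -9.26, 6, -16.5], [8.54, -8.27, -9.26, 10, -16.5], [8.54, -8.27, -9.26, 10, -16.5]]])

```text
t: 1.75
tool_pos: [0.443, 0.0143, 0.1444]
tool_rot: [-0.121, -3.127, -0.002]
contact_force: [-0.4, -0.0, -1.0]
opening: 0.0853
grip_force: 0.0
```

```bash
python3 mv.py .4468 .0144 .034 85.7
python3 - <<'E'
from h import *
I=cam("side")[0];cv2.imwrite("pics/s1.png",cv2.resize(I[130:400,120:440],None,fx=2,fy=2))
E
```

```text
t 1.75 pos [0.443  0.0143 0.1444] tilt [-0.012  0.002 -1.   ] q [-0.14 -0.31  2.12  0.    1.34 -1.63] F [-0.4 -0.  -1. ]
yang 85.58 shift cm [-0.51  0.03 11.04] turn -0.12
```

View pics/s1.png

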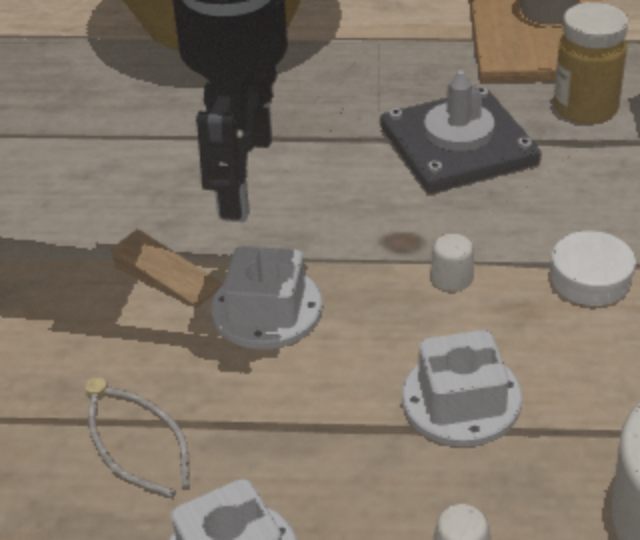

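The side view shows the gripper above and behind hub_b, with the front fingertip at crop (232,210) and the other hubs untouched. I'll let it settle and then descend partway.

Request:
servo_tool(increments=[[[8.54, 0, 0, 3, 0], [8.54, 0, 0, 6, 0], [8.54, 0, 0, 6, 0], [8.54, 0, 0, 6, 0]]])

```text
t: 2.2
tool_pos: [0.448, 0.0152, 0.0923]
tool_rot: [0.116, 3.137, -0.0]
contact_force: [-0.3, 1.0, 0.8]
opening: 0.0853
grip_force: 0.0
```

```bash
python3 mv.py .4468 .0144 .034 85.7
python3 - <<'E'
from h import *
I=cam("side")[0];cv2.imwrite("pics/s2.png",cv2.resize(I[180:320,180:340],None,fx=4,fy=4))
E
```

```text
t 2.2 pos [0.448  0.0152 0.0923] tilt [ 0.002 -0.    -1.   ] q [-0.13 -0.23  2.15  0.    1.22 -1.63] F [-0.3  1.   0.8]
yang 85.78 shift cm [ 0.13 -0.08  5.83] turn 0.08
```

View pics/s2.png

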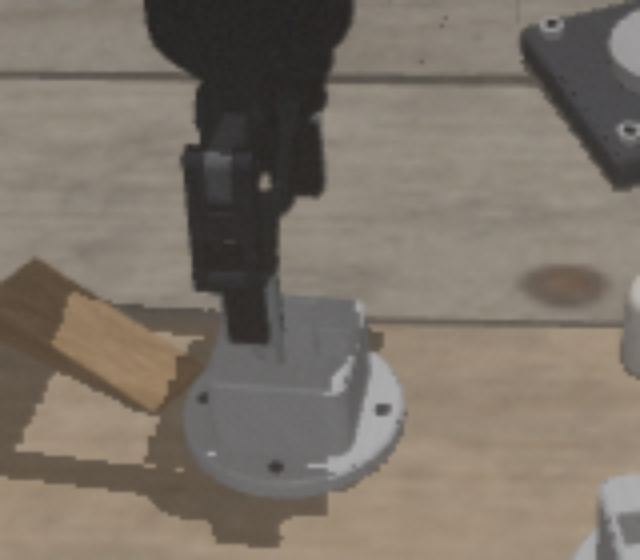

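The front finger covers crop columns 228–285, with its tip near row 342. I'll check where the calibration predicts it, and compare the hub's position in the side camera.

Run:
```python
from h import *
_,K,r,t=cam("side")
P=np.array([[.448-s*.011,.0152-yy,zz] for yy in(.0425,.057) for zz in(.075,.086) for s in(1,-1)]+[[.4438,-.0229,.01],[.4843,.0117,.01],[.4098,.0173,.01]])
p=cv2.projectPoints(P,r,t,K,None)[0].reshape(-1,2);print(np.c_[P,(p-180)*4].round(3))
```

```text
[[ 4.37000e-01 -2.70000e-02  7.50000e-02  2.34666e+02  3.54864e+02]
 [ 4.59000e-01 -2.70000e-02  7.50000e-02  2.91552e+02  3.55722e+02]
 [ 4.37000e-01 -2.70000e-02  8.60000e-02  2.31993e+02  3.33642e+02]
 [ 4.59000e-01 -2.70000e-02  8.60000e-02  2.89318e+02  3.34492e+02]
 [ 4.37000e-01 -4.20000e-02  7.50000e-02  2.29704e+02  3.80603e+02]
 [ 4.59000e-01 -4.20000e-02  7.50000e-02  2.87269e+02  3.81488e+02]
 [ 4.37000e-01 -4.20000e-02  8.60000e-02  2.26960e+02  3.59325e+02]
 [ 4.59000e-01 -4.20000e-02  8.60000e-02  2.84974e+02  3.60203e+02]
 [ 4.44000e-01 -2.30000e-02  1.00000e-02  2.67783e+02  4.66420e+02]
 [ 4.84000e-01  1.20000e-02  1.00000e-02  3.75117e+02  4.08670e+02]
 [ 4.10000e-01  1.70000e-02  1.00000e-02  1.98150e+02  3.96572e+02]]
```

The finger agrees with the side camera, which puts the hub about 3 mm further in x than the top camera does. I'll use x = 0.449 for the hub and 0.610 for the stand.

Request:
servo_tool(increments=[[[8.54, -0.1, -0.07, 2, 0], [8.54, -0.1, -0.07, 4, 0], [8.54, -0.1, -0.07, 5.8, 0], [8.54, -0.1, -0.07, 5.8, 0], [8.54, -0.1, -0.07, 5.8, 0]]])

```text
t: 2.8
tool_pos: [0.4491, 0.0139, 0.034]
tool_rot: [0.117, 3.137, -0.0]
contact_force: [0.4, -0.1, -0.3]
opening: 0.0853
grip_force: 0.0
```

Request:
servo_tool(increments=[[[4, 0, 0, 0, 0], [4, 0, 0, 0, 0], [4, 0, 0, 0, 0], [4, 0, 0, 0, 0], [4, 0, 0, 0, 0]]], newtons=60)

```text
t: 3.3
tool_pos: [0.4496, 0.014, 0.0343]
tool_rot: [0.118, 3.136, 0.001]
contact_force: [-0.6, 1.8, 6.9]
opening: 0.0568
grip_force: 66.7
```

Request:
servo_tool(increments=[[[4, 0, 0, -3, 0], [4, 0, 0, -6, 0], [4, 0, 0, -9, 0], [4, 0, 0, -12, 0], [4, 0, 0, -13, 0]]])

```text
t: 3.8
tool_pos: [0.4493, 0.0137, 0.1652]
tool_rot: [0.117, 3.134, -0.001]
contact_force: [0.1, 0.7, -4.0]
opening: 0.0571
grip_force: 67.5
```

```bash
python3 mv.py .610 .250 .164 114.9
```

```text
t 3.8 pos [0.4493 0.0137 0.1652] tilt [ 0.005 -0.001 -1.   ] q [-0.14 -0.33  2.1  -0.    1.36 -1.63] F [ 0.1  0.7 -4. ]
yang 85.72 shift cm [-14.27  24.76   0.19] turn -29.18
```

Request:
servo_tool(increments=[[[4, -2, 3.5, 0, -4], [4, -4, 7, 0, -8], [4, -6, 10.5, 0, -12], [4, -8, 14, 0, -16], [4, -10, 17.4, 0, -20]]])

```text
t: 4.3
tool_pos: [0.5602, 0.1812, 0.1598]
tool_rot: [0.434, -3.108, 0.001]
contact_force: [0.4, -0.7, -3.7]
opening: 0.0573
grip_force: 67.4
```

```bash
python3 mv.py .610 .250 .164 114.9
```

```text
t 4.3 pos [0.5602 0.1812 0.1598] tilt [-0.003 -0.001 -1.   ] q [ 0.19  0.04  1.78 -0.    1.32 -1.66] F [ 0.4 -0.7 -3.7]
yang 105.9 shift cm [-6.67  5.25 -0.45] turn -9.0
```

Request:
servo_tool(increments=[[[4, -2.6, 2.1, 0, -4], [4, -5.2, 4.2, 0, -8], [4, -6.5, 5.4, 0, -9.2], [4, -6.5, 5.4, 0, -9.2], [4, -6.5, 5.4, 0, -9.2]]])

```text
t: 4.8
tool_pos: [0.6075, 0.2493, 0.1599]
tool_rot: [0.677, -3.064, 0.001]
contact_force: [0.1, 0.1, -4.3]
opening: 0.0569
grip_force: 67.3
```

```bash
python3 mv.py .610 .250 .134 114.9
python3 - <<'E'
from h import *
T=cam("top")[0];S=cam("side")[0]
a=cv2.resize(T[155:305,115:265],(400,400),interpolation=cv2.INTER_CUBIC);b=cv2.resize(S[90:240,275:425],(400,400),interpolation=cv2.INTER_CUBIC)
cv2.imwrite("pics/p1.png",np.hstack([a,b]))
E
```

```text
t 4.8 pos [0.6075 0.2493 0.1599] tilt [-0.004 -0.002 -1.   ] q [ 0.28  0.2   1.61 -0.    1.34 -1.73] F [ 0.1  0.1 -4.3]
yang 114.93 shift cm [-0.27 -0.04  2.59] turn 0.03
```

View pics/p1.png

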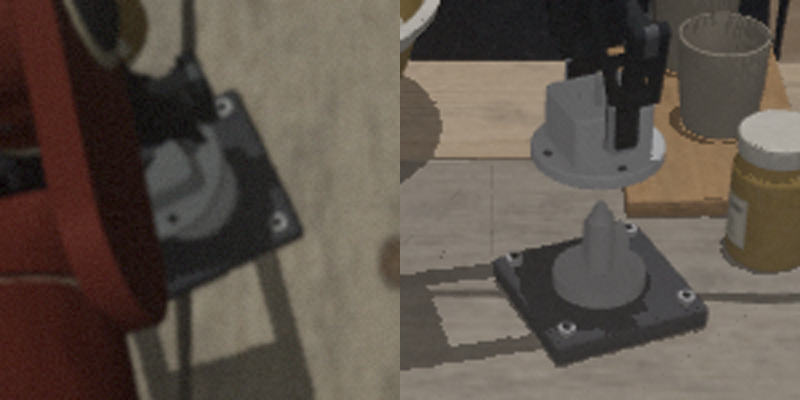

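The side view shows the hub above the nose. Flange edges are at crop columns about 530 and 666, the holes at about (547,153) and (622,168), and the nose tip at (600,204). I'll compare these with predictions to get the relative offset in the side camera.

Run:
```python
from h import *
I,K,r,t=cam("side");o=ctrl.get_obs();p=o["tool_pos"];print(p.round(4))
pr=lambda P:(cv2.projectPoints(np.array(P,float),r,t,K,None)[0].reshape(-1,2)-[275,90])*400/150+[400,0]
zb=p[2]-.034;a=np.linspace(0,6.28,200)
e=pr([[p[0]+.046*np.cos(k),p[1]+.046*np.sin(k),zb+.01] for k in a]);print("flange cols",e[:,0].min(),e[:,0].max(),"top rows",e[:,1].min(),e[:,1].max())
e=pr([[p[0]+.046*np.cos(k),p[1]+.046*np.sin(k),zb] for k in a]);print("flange bottom",e[:,0].min(),e[:,0].max(),e[:,1].max())
y=np.radians(24.9);print("holes",pr([[p[0]+.0377*np.cos(y+k),p[1]+.0377*np.sin(y+k),zb+.01] for k in np.arange(4)*np.pi/2]).round(1).tolist())
c=[.61,.25];s=.0466*2**.5
print("nose",pr([[*c,.086]]),"seat top cols",pr([[c[0]-.034,c[1],.03],[c[0]+.034,c[1],.03]]).round(1).tolist(),"px/mm",pr([[.611,.25,.086]])-pr([[.61,.25,.086]]),pr([[.61,.251,.086]])-pr([[.61,.25,.086]]))
```

```text
[0.6078 0.2486 0.1613]
flange cols 529.9868761408989 665.4867393314528 top rows 104.66482778584228 174.60400145527683
flange bottom 530.0081529509988 664.7078297930304 187.5798731221092
holes [[647.3, 127.0], [574.4, 113.0], [547.0, 150.2], [622.0, 165.3]]
nose [[598.80594316 201.45189769]] seat top cols [[549.8, 266.6], [643.8, 267.6]] px/mm [[1.42748524 0.01430428]] [[-0.01314584 -0.77813477]]
```

Request:
servo_tool(increments=[[[4, -0.2, 0, 1, 0], [4, -0.2, 0, 2, 0], [4, -0.2, 0, 2.6, 0], [4, -0.2, 0, 2.6, 0], [4, -0.2, 0, 2.6, 0]]])

```text
t: 5.45
tool_pos: [0.6102, 0.2503, 0.1358]
tool_rot: [0.677, -3.067, 0.0]
contact_force: [-0.2, 0.6, -4.4]
opening: 0.057
grip_force: 67.4
```

```bash
python3 mv.py .6105 .250 .066 114.9;python3 mv.py .6105 .250 .066 114.9
```

```text
t 5.45 pos [0.6102 0.2503 0.1358] tilt [-0.001 -0.    -1.   ] q [ 0.28  0.22  1.62  0.    1.3  -1.73] F [-0.2  0.6 -4.4]
yang 114.91 shift cm [-0.02 -0.04  6.98] turn 0.01
t 5.45 pos [0.6102 0.2503 0.1358] tilt [-0.001 -0.    -1.   ] q [ 0.28  0.22  1.62  0.    1.3  -1.73] F [-0.2  0.6 -4.4]
yang 114.91 shift cm [-0.02 -0.04  6.98] turn 0.01
```

Request:
servo_tool(increments=[[[4, 0, 0, 1, 0], [4, 0, 0, 2, 0], [4, 0, 0, 3, 0], [4, 0, 0, 3.5, 0], [4, 0, 0, 3.5, 0]]])

```text
t: 5.95
tool_pos: [0.6094, 0.2501, 0.0993]
tool_rot: [0.677, -3.065, 0.0]
contact_force: [-0.1, 0.2, -4.4]
opening: 0.0571
grip_force: 67.4
```

Request:
servo_tool(increments=[[[4, 0, 0, 0.3, 0], [4, 0, 0, 0.6, 0], [4, 0, 0, 0.8, 0], [4, 0, 0, 0.8, 0]]])

```text
t: 6.35
tool_pos: [0.6103, 0.2504, 0.093]
tool_rot: [0.678, -3.067, 0.0]
contact_force: [-0.1, -0.3, -4.0]
opening: 0.0573
grip_force: 67.4
```

Below the key tops with no contact so far. I'll continue down.

Request:
servo_tool(increments=[[[4, 0, 0, 0.6, 0], [4, 0, 0, 1.2, 0], [4, 0, 0, 1.8, 0], [4, 0, 0, 2.3, 0], [4, 0, 0, 2.3, 0]]])

```text
t: 6.85
tool_pos: [0.6095, 0.2501, 0.0687]
tool_rot: [0.677, -3.065, 0.0]
contact_force: [-0.3, -0.5, -5.4]
opening: 0.057
grip_force: 67.4
```

Request:
servo_tool(increments=[[[4, 0, 0, 0.2, 0], [4, 0, 0, 0.4, 0], [4, 0, 0, 0.5, 0], [4, 0, 0, 0.5, 0]]])

```text
t: 7.25
tool_pos: [0.6104, 0.2504, 0.0652]
tool_rot: [0.678, -3.068, 0.0]
contact_force: [-0.1, -0.3, -4.6]
opening: 0.0571
grip_force: 67.4
```

Request:
servo_tool(increments=[[[4, 0, 0, 0.1, 0], [4, 0, 0, 0.1, 0], [4, 0, 0, 0.1, 0]]])

```text
t: 7.55
tool_pos: [0.6106, 0.2504, 0.0645]
tool_rot: [-0.678, 3.067, 0.0]
contact_force: [0.2, -0.3, -3.9]
opening: 0.0571
grip_force: 67.6
```

Request:
servo_tool(increments=[[[4, 0, 0, 0.1, 0], [4, 0, 0, 0.1, 0], [4, 0, 0, 0.1, 0]]])

```text
t: 7.85
tool_pos: [0.6106, 0.2504, 0.0644]
tool_rot: [-0.678, 3.067, -0.0]
contact_force: [-5.1, -1.9, 5.1]
opening: 0.0569
grip_force: 68.3
```

Contact is at the expected height (0.064), so the hub is on the seat. I'll release it gradually and retreat.

Request:
servo_tool(increments=[[[6.2, 0, 0, 0, 0], [7.5, 0, 0, 0, 0], [8.54, 0, 0, 0, 0], [8.54, 0, 0, 0, 0], [8.54, 0, 0, 0, 0]]])

```text
t: 8.35
tool_pos: [0.6105, 0.2504, 0.0633]
tool_rot: [-0.678, 3.067, 0.0]
contact_force: [-0.6, 0.8, -0.7]
opening: 0.0855
grip_force: 0.0
```

Request:
servo_tool(increments=[[[8.54, 0, 0, -2, 0], [8.54, 0, 0, -5, 0], [8.54, 0, 0, -9, 0], [8.54, 0, 0, -13, 0], [8.54, 0, 0, -17, 0]]])

```text
t: 8.85
tool_pos: [0.6102, 0.2503, 0.2347]
tool_rot: [0.678, -3.068, -0.0]
contact_force: [1.5, 0.7, 0.5]
opening: 0.0854
grip_force: 0.0
```

Request:
servo_tool(increments=[[[8.54, 3, -3, 0, 0], [8.54, 6, -6, 0, 0], [8.54, 9, -9, 0, 0], [8.54, 9, -9, 0, 0], [8.54, 9, -9, 0, 0]]])

```text
t: 9.35
tool_pos: [0.5667, 0.1303, 0.2335]
tool_rot: [-0.675, 3.067, 0.001]
contact_force: [0.5, -0.1, -0.1]
opening: 0.0856
grip_force: 0.0
```

Run:
```python
from h import *
S,K,r,t=cam("side")
pr=lambda P:(cv2.projectPoints(np.array(P,float),r,t,K,None)[0].reshape(-1,2)-[180,130])*2.5
print("nose",pr([[.611,.25,.086]]),"hubtop z=.076 / if on keys z=.112",pr([[.611,.25,.076],[.611,.25,.112]]))
a=np.linspace(0,6.28,99);e=pr([[.611+.046*np.cos(k),.25+.046*np.sin(k),.03] for k in a]);print("flange bottom row if home",e[:,1].max(),e[:,0].min(),e[:,0].max())
cv2.imwrite("pics/f1.png",cv2.resize(S[130:350,180:440],None,fx=2.5,fy=2.5,interpolation=cv2.INTER_CUBIC))
```

```text
nose [[425.21883913  88.87456435]] hubtop z=.076 / if on keys z=.112 [[424.86185111 100.15442903]
 [426.16650427  58.93088592]]
flange bottom row if home 185.87176460681903 363.7015553747537 483.0007092708692
```

View pics/f1.png

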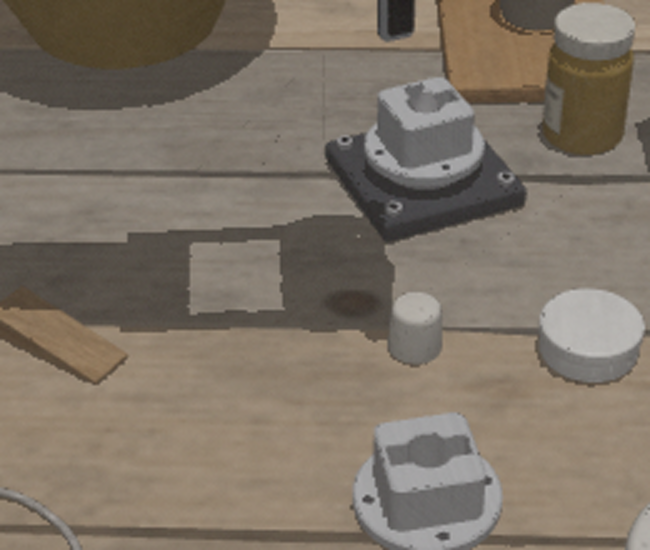

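The hub is level on the seat, with the flange's lowest row at about 187 (predicted 186 if home) and the nose standing out at about (428,85). The gripper is clear and hub_a stands untouched.

```bash
python3 -c "from station import ctrl;print(ctrl.finish_job())"
```

```text
the job is handed in; nothing more can be done
None
```

Hub_b is on the shaft, flange down, home on the seat and released; the other two hubs were never touched, and the job was handed in at about 9.4 s.

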